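# Start the portable hob under the pan

## Task

Start the portable hob under the pan by pressing its controls with the closed fingers, in this order: press down the raised half of the rocker switch until it has tipped fully over, then push the long bar-shaped key all the way down so that it stays in, then press the round start button all the way home, let it spring back and move clear. Leave the square key up, pick nothing up, and do not shift the pan, the shaker on the control strip or the other things on the counter.

Things in the scene. Friction and masses are not known exactly. Their poses are not given: they have to be found in the camera images.
- hob: Fixed portable hob, flat box 300 (x) x 390 (y) x 62 mm high. Origin: centre of its underside; x points away from the control row, z up. Rear: black glass with the pan. Controls: one row along the robot-side edge at x = -103 mm, five places 64 mm apart in y (-128 to 128); which control (or the shaker) is where varies. All are the same white plastic in black housings, square to the hob, facing up.
- rocker (a joint): Rocker switch angle (rad): 0 = off (starts at 0 to 0.03), 0.36 = fully over = on (counts as on above 0.27). V-shaped: two 24 mm halves, 26 mm wide, meet at an axis along hob y. Off: far half level, near half slopes up towards the robot; on: near half level. Friction holds it where left (0.06 N m, 3 to 5 N at mid-half); hard stops. Housing 58 x 38 mm, 9 mm high.
- rocker_press (a point): Point on the top face of the rocker's raised (robot-side) half, 15 mm from the axis: press straight down here. It moves with the rocker, from about 21 mm above the hob's top (off; the half's outer end is at about 24 mm) down to 16 mm (on).
- bar (a joint): Travel of the long bar-shaped key (m): 0 = up, 0.006 = all the way down (hard stop); it counts as down above 0.0045. Friction of about 4 N holds it where it is left: it does not spring back.
- bar_top (a point): Centre of the top face of the bar-shaped key, 17 mm (hob x) x 42 mm (hob y); 22 mm above the hob's top when up, 16 mm when down; housing 29 x 54 mm, 12 mm high.
- square (a joint): Travel of the square key (m): 0 = up, 0.006 = down; works like the bar key. It must stay up (below 0.0015).
- square_top (a point): Centre of the top face of the square key, 20 x 20 mm, 22 mm above the hob's top; housing 32 x 32 mm, 12 mm high. Not to be pressed.
- start (a joint): Travel of the round start button (m): 0 = out, 0.006 = fully home (hard stop); it counts as pressed above 0.0045. A spring (about 1.5 N at first, 5 N when home) returns it when let go.
- start_top (a point): Centre of the flat top of the round start button, 26 mm in diameter, 22 mm above the hob's top when out; round housing 42 mm in diameter, 12 mm high.
- shaker: Loose steel salt shaker, waisted, 38 mm in diameter at the foot and 58 mm high, standing in one of the five places of the control row. Origin: centre of its underside. Not to be touched.
- pan: Loose dark steel frying pan on the black glass, 184 mm in diameter at the rim, 42 mm high; a black handle 16 mm thick along its own x ends 238 mm from its centre, 52 mm above its underside, pointing away from the robot, straight or to either side. Origin: centre of its underside, about 46 mm beyond the hob's centre.
- mug: Loose white mug, 80 mm in diameter and 92 mm high, on the counter left of the hob. Origin: centre of its underside.
- jar: Loose amber glass jar with a brass lid, 60 mm in diameter and 105 mm high, on the counter right of the hob. Origin: centre of its underside.
- noodles: Loose paper cup of dry noodles, 96 mm in diameter at the rim and 107 mm high, on the counter right of the hob, farther away. Origin: centre of its underside.
- spatula: Loose spatula 260 mm long lying on the counter left of the hob, roughly along x. Origin: on its underside.

How it is judged (in metres and radians):
On the way, in this order (a step that is already met when the one before it is completed fails the run):
1. the rocker is tipped over to on (value of joint rocker above 0.27 rad), for 0.1 s.
2. the bar-shaped key is all the way down (value of joint rocker above 0.27 rad and value of joint bar above 0.0045 m), for 0.1 s.
3. the start button is pressed home with the rocker on and the bar key down (all of step 2 and value of joint start above 0.0045 m), for 0.05 s.
At the end, for the whole second after the job is handed in: The rocker is on (above 0.27 rad), the bar key is down (above 4.5 mm), the start button has sprung back and the square key is up (both below 1.5 mm); the pan and the shaker are within 20 mm, the mug, jar and noodle cup within 30 mm and the spatula within 40 mm of where they were (all of step 2 and value of joint each of start, square below 0.0015 m and distance of each of pan, shaker from where it was at the start of the episode below 0.02 m and distance of each of mug, jar, noodles from where it was at the start of the episode below 0.03 m and distance of spatula from where it was at the start of the episode below 0.04 m); the robot touches nothing.
It fails at once if the bar key is pushed before the rocker is on (value of joint bar above 0.003 m and value of joint rocker below 0.2 rad).
It fails at once if the start button is pressed before the rocker is on and the bar key is down (value of joint start above 0.003 m and (value of joint rocker below 0.2 rad or value of joint bar below 0.003 m)).
It fails at once if the square key is pushed down (value of joint square above 0.002 m).
It fails at once if the pan, the shaker or another thing on the counter is shifted, lifted or carried off (distance of any of pan, shaker from where it was at the start of the episode above 0.02 m or distance of any of mug, jar, noodles from where it was at the start of the episode above 0.03 m or distance of spatula from where it was at the start of the episode above 0.04 m).
It fails at once if the shaker, mug, jar or noodle cup is tipped (angle between any of shaker, mug, jar, noodles's own z axis and vertical above 0.35 rad).
It also fails if it takes over 40 s, if anything falls off the work surface, if the arm or the gripper's body presses on something with over 40 N, if the wrist force passes 120 N, or if a joint passes its speed limit or range.

## Robot

A 7-joint arm with a two-finger parallel gripper is mounted at the origin on the work surface. World frame = base frame: x ahead of the robot, y to its left, z up, the work surface at z = 0. Lengths are in mm, angles in rad, forces in N, time in s.
With the tool pointing down it reaches from about 400 to 875 mm from the base axis. Payload 4.4 kg.
Tool frame: the origin (TCP) lies midway between the tips of the shut fingers; the grasp point (between the pads) lies 19 mm behind it (grasp_offset is the distance from the TCP to the grasp point, in mm); z points along the fingers, y is the line along which they close (so a half turn about z gives the same grasp; the last joint's range is limited). The gripper opens to 85 mm and grips with 20 to 120 N. Pads are 22 mm wide; open, the fingers measure 114 mm over their backs; the gripper's body (76 mm by 85 mm) begins 54 mm behind the grasp point. The pads swing forward as they close: fully open they stand 13 mm farther back than shut.
Start: joints at [1.274, 0.628, 0.038, 1.517, -0.027, 0.996, -0.02], TCP at [148.719, -632.772, 231.313] pointing down, gripper open.
Joint ranges: [-3.06, 3.06], [-0.37, 2.12], [-1.25, 1.32], [0.18, 2.47], [-1.1, 4.24], [0.23, 1.98], [-2.94, 2.94]. Speed limits (rad/s): [2.57, 2.57, 3.14, 3.14, 3.14, 3.14, 3.14].

## Interface

Orientations are given as [roll, pitch, yaw] about the fixed x, y, z axes, in that order (R = Rz(yaw) Ry(pitch) Rx(roll)).
In Python, from station import observe, grab_frame, job_done, grasp_offset gives the robot as it stands.
- The arm moves only by the shell command python3 -m handwheel 'ROWS'. ROWS is JSON, a list of rows, each an object of numbers: "tx", "ty", "tz": the shift along the world's x, y, z in cm; "ax", "ay", "az": the turn, a rotation vector about the world's x, y, z in rad; "gripper": the opening in per cent of the stroke, from 0 (shut) to 100 (fully open). In form: [{"tx": .., "ty": .., "tz": .., "ax": .., "ay": .., "az": .., "gripper": ..}, ...]. A call has 1 to 12 rows; each row is the pose to reach, as a shift and turn from the pose commanded when the call began; what a row does not reach only later rows make up. A row lasts 1/12 s, in which the tool goes at most 41.7 mm and 7.16 degrees, less where a joint would pass 70% of its speed; a pose out of reach is approached as far as the arm can. A call with a gripper value outside its range is refused whole. The fingers move at their own pace and stop on an object; the grip force is fixed at half the most. Time passes only in rows, so rows that repeat a pose let the fingers close. It gives the time, the measured TCP pose, the force, the opening and the grip force at its end, in the units of the state.
- observe(): the state, without advancing time (a new reading comes with each control period).
- grab_frame(name): name is "side" or "top" or "wrist"; returns a dict with "img" (480x640x3 uint8, blue, green, red), "mtx" (3x3 intrinsics, pixels), "origin" and "rotation" of the camera in the world. Camera axes: x right, y down, z forward; pixel columns grow to the right and rows downward; lengths in mm; the calibration is good to about 2 mm. A picture is of the moment at which its call begins. There is no depth.
- job_done(): hands the job in; it is judged then, once.
The state is a dict: "time_s": time; "joints": joint angles; "qd": joint speeds; "joint_efforts": joint torques, N m; "tcp_pos": TCP position; "tool_rot": TCP orientation; "wrist_force": force on the tool from outside, world axes, zero at the start; "torque": the same for the moment, N m; "grip_width": finger opening in mm; "grasp_force": force on a finger pad.
Only numpy, scipy, OpenCV 4.12 (cv2) and the standard library are available. Lean on these libraries where they do the work, as an engineer would, in place of code of your own. Each camera call takes 0.05 s, during which the arm holds its last target. There are 200 camera calls.

## Working session

There is one attempt and no reset: what is moved stays moved. The work goes in short steps, Python scripts to look and compute and a shell command to move; the robot and the scene stay as the last step left them, time stands still between calls to the robot, and variables do not carry over. Pictures are saved under pics/ and viewed, at most 10 in all, crops included, and the job is handed in when it is done.

```bash
mkdir -p pics
python3 - <<'E'
from station import *
import cv2
for n in ("top","side"):
    f=grab_frame(n); cv2.imwrite(f"pics/{n}0.png",f["img"]); print(n,f["mtx"].tolist(),f["origin"],f["rotation"])
s=observe(); print(s["time_s"],s["tcp_pos"],s["tool_rot"],s["grip_width"])
E
```

```text
top [[488.88449840478347, 0.0, 317.8052872241325], [0.0, 488.88449840478347, 238.0939146802614], [0.0, 0.0, 1.0]] [ 468.59799244  -18.99416614 1390.69051552] [-3.05115374  0.01865405 -1.58502858]
side [[435.9680641404903, 0.0, 317.3928727979624], [0.0, 435.9680641404903, 235.3356259913227], [0.0, 0.0, 1.0]] [192.47269757 464.99458067 879.57123126] [-2.50631644 -0.00805777 -2.45180821]
0.1 [ 148.58712599 -632.21744887  230.48483831] [-3.13987981e+00  4.67577886e-05  2.30843490e-01] 85.61920561533016
```

View pics/top0.png

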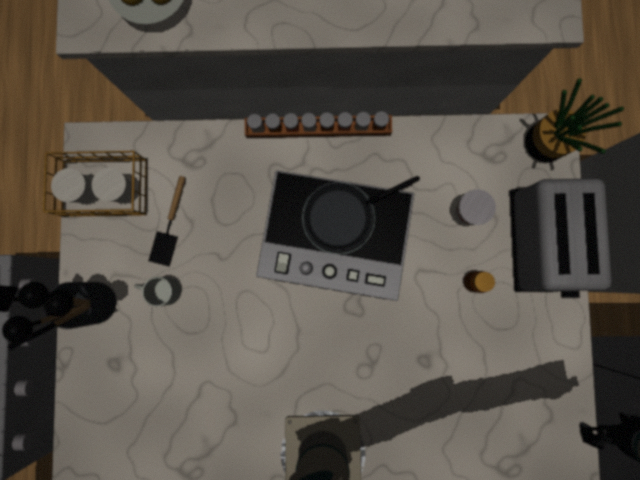

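View pics/side0.png

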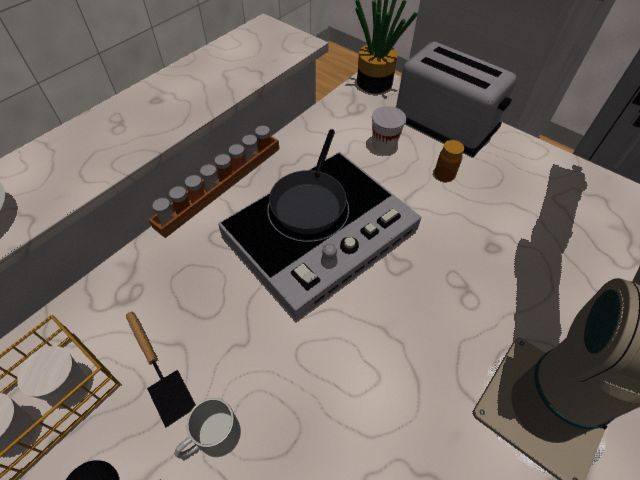

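The top view shows, from left to right, the rocker (283,263), shaker (306,268), start button (329,271), square key (353,275) and bar key (375,280). I'll enlarge both views to get better pixel positions.

Run:
```python
import cv2
a=cv2.imread("pics/top0.png")[235:310,250:410]; cv2.imwrite("pics/topc.png",cv2.resize(a,None,fx=5,fy=5,interpolation=cv2.INTER_CUBIC))
a=cv2.imread("pics/side0.png")[195:325,215:425]; cv2.imwrite("pics/sidec.png",cv2.resize(a,None,fx=3.8,fy=3.8,interpolation=cv2.INTER_CUBIC))
```

```text
(no output)
```

View pics/topc.png

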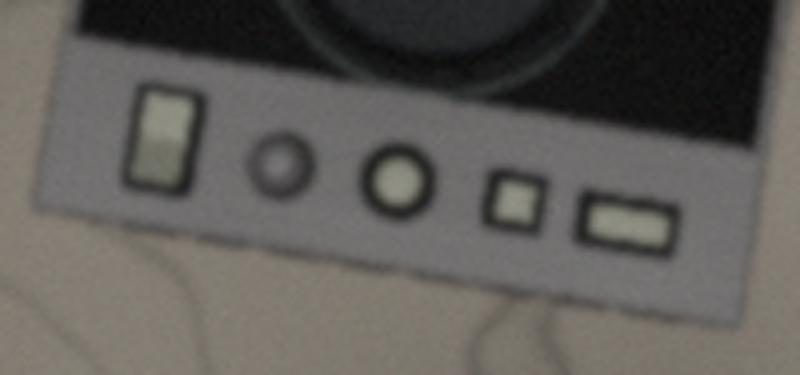

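View pics/sidec.png

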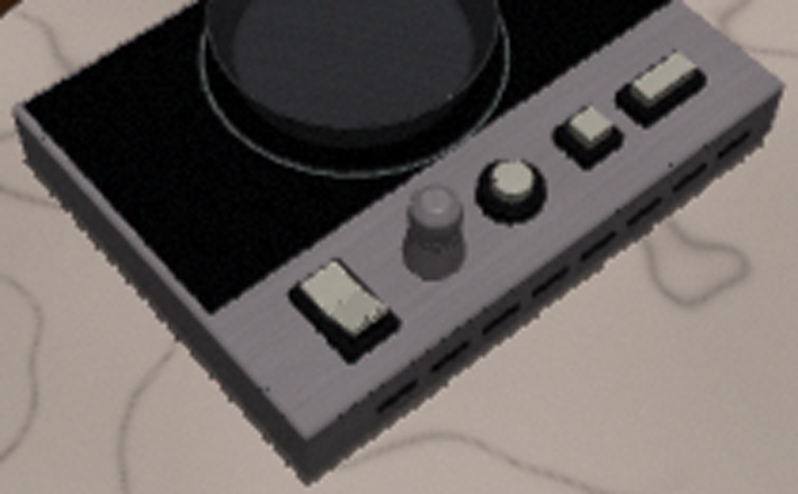

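The enlarged views confirm the order: rocker, shaker, start, square, bar. In the top crop, start is at (398,180), square at (516,202), bar at (627,223) and the rocker at (164,140). In the side crop, start is at (514,181), square at (591,125) and bar at (664,79). Next I'll fit the hob pose.

```bash
cat > h.py <<'E'
import numpy as np
from scipy.spatial.transform import Rotation as R
K={"top":(488.8845,317.805,238.094,[468.598,-18.994,1390.69],[-3.05115374,0.01865405,-1.58502858]),
"side":(435.968,317.393,235.336,[192.473,464.995,879.571],[-2.50631644,-0.00805777,-2.45180821])}
def proj(n,P):
    f,cx,cy,o,r=K[n]; p=R.from_euler("xyz",r).inv().apply(np.atleast_2d(P)-o)
    return np.c_[f*p[:,0]/p[:,2]+cx,f*p[:,1]/p[:,2]+cy]
def hob(q,P):
    c,s=np.cos(q[2]),np.sin(q[2]); P=np.atleast_2d(np.array(P,float))
    return np.c_[q[0]+c*P[:,0]-s*P[:,1],q[1]+s*P[:,0]+c*P[:,1],P[:,2]]
E
python3 - <<'E'
from h import *
from scipy.optimize import least_squares
O=[[-103,0,84],[-103,-64,84],[-103,-128,84],[-150,195,62],[-150,-195,62]]
T=(np.array([[398,180],[516,202],[627,223],[33,208],[738,327]])+.5)/5-.5+[250,235]
S=(np.array([[514,181],[591,125],[664,79],[309,438],[782,88]])+.5)/3.8-.5+[215,195]
def res(q,m):
    r=[]
    if "t" in m: r.append(proj("top",hob(q,O))-T)
    if "s" in m: r.append(proj("side",hob(q,O))-S)
    return np.ravel(r)
for m in("t","s","ts"):
    q=least_squares(lambda q:res(q,m),[530,0,0]).x; print(m,q.round(3)); print(res(q,m).reshape(-1,2).round(1).tolist())
print(hob(q,[[-118,128,83],[-103,-128,84],[-103,0,84],[-103,64,120]]).round(1))
print(proj("top",hob(q,[[-103,128,71]])),(164.5/5-.5+250,140/5+234.5))
E
```

```text
t [ 6.00673e+02 -4.31770e+01 -1.82000e-01]
[[-0.3, 0.2], [-0.2, -0.2], [1.4, -0.3], [-1.0, -0.1], [0.2, 0.4]]
s [ 5.94814e+02 -4.23220e+01 -1.82000e-01]
[[-0.2, -0.3], [-0.0, -0.1], [0.3, -1.7], [-1.2, 1.7], [1.4, -0.5]]
ts [ 5.97417e+02 -4.28520e+01 -1.81000e-01]
[[-0.4, 1.4], [-0.3, 1.0], [1.3, 0.8], [-1.1, 1.2], [0.3, 1.5], [-1.0, -1.1], [-0.8, -0.8], [-0.5, -2.5], [-1.9, 0.8], [0.6, -1.2]]
[[ 504.3  104.3   83. ]
 [ 473.1 -150.3   84. ]
 [ 496.1  -24.3   84. ]
 [ 507.6   38.6  120. ]]
[[282.03167467 264.29626187]] (282.4, 262.5)
```

```bash
python3 -m handwheel '[{"tx":2.5,"ty":3,"tz":2,"az":-0.05,"gripper":0},{"tx":4,"ty":6,"tz":2,"az":-0.1,"gripper":0},{"tx":5.5,"ty":9,"tz":2,"az":-0.15,"gripper":0},{"tx":7,"ty":12,"tz":2,"az":-0.2,"gripper":0},{"tx":8.5,"ty":15,"tz":2,"az":-0.25,"gripper":0},{"tx":10,"ty":18,"tz":2,"az":-0.3,"gripper":0},{"tx":12,"ty":21,"tz":2,"az":-0.35,"gripper":0},{"tx":13.5,"ty":24,"tz":2,"az":-0.41,"gripper":0},{"tx":15,"ty":27,"tz":2,"az":-0.41,"gripper":0},{"tx":16.5,"ty":30,"tz":2,"az":-0.41,"gripper":0},{"tx":16.5,"ty":30,"tz":2,"az":-0.41,"gripper":0}]'
```

```text
validation failed for argument at $[0]...
```

```bash
python3 -m handwheel '[{"tx":2.5,"ty":3,"tz":2,"ax":0,"ay":0,"az":-0.05,"gripper":0},{"tx":4,"ty":6,"tz":2,"ax":0,"ay":0,"az":-0.1,"gripper":0},{"tx":5.5,"ty":9,"tz":2,"ax":0,"ay":0,"az":-0.15,"gripper":0},{"tx":7,"ty":12,"tz":2,"ax":0,"ay":0,"az":-0.2,"gripper":0},{"tx":8.5,"ty":15,"tz":2,"ax":0,"ay":0,"az":-0.25,"gripper":0},{"tx":10,"ty":18,"tz":2,"ax":0,"ay":0,"az":-0.3,"gripper":0},{"tx":12,"ty":21,"tz":2,"ax":0,"ay":0,"az":-0.35,"gripper":0},{"tx":13.5,"ty":24,"tz":2,"ax":0,"ay":0,"az":-0.41,"gripper":0},{"tx":15,"ty":27,"tz":2,"ax":0,"ay":0,"az":-0.41,"gripper":0},{"tx":16.5,"ty":30,"tz":2,"ax":0,"ay":0,"az":-0.41,"gripper":0},{"tx":16.5,"ty":30,"tz":2,"ax":0,"ay":0,"az":-0.41,"gripper":0}]'
```

```text
time_s: 1.02
tcp_pos: [316.8, -326.0, 250.9]
tool_rot: [-3.137, 0.0, -0.17]
wrist_force: [0.5, 0.8, -0.3]
grip_width: -0.4
grasp_force: 0.0
```

```bash
python3 -m handwheel '[{"tx":1.5,"ty":3,"tz":0,"ax":0,"ay":0,"az":0,"gripper":0},{"tx":3,"ty":6,"tz":0,"ax":0,"ay":0,"az":0,"gripper":0},{"tx":4.5,"ty":9,"tz":0,"ax":0,"ay":0,"az":0,"gripper":0},{"tx":6,"ty":12,"tz":0,"ax":0,"ay":0,"az":0,"gripper":0},{"tx":8,"ty":15,"tz":0,"ax":0,"ay":0,"az":0,"gripper":0},{"tx":10,"ty":18,"tz":0,"ax":0,"ay":0,"az":0,"gripper":0},{"tx":12,"ty":21,"tz":0,"ax":0,"ay":0,"az":0,"gripper":0},{"tx":14,"ty":24,"tz":0,"ax":0,"ay":0,"az":0,"gripper":0},{"tx":16,"ty":27,"tz":0,"ax":0,"ay":0,"az":0,"gripper":0},{"tx":16,"ty":30,"tz":0,"ax":0,"ay":0,"az":0,"gripper":0},{"tx":16,"ty":30,"tz":0,"ax":0,"ay":0,"az":0,"gripper":0}]'
python3 - <<'E'
from station import *
import cv2
f=grab_frame("wrist"); cv2.imwrite("pics/w1.png",f["img"]); print(f["mtx"].tolist(),f["origin"],f["rotation"]); print(observe()["tcp_pos"],observe()["joints"])
E
```

```text
time_s: 1.93
tcp_pos: [474.5, -25.7, 250.9]
tool_rot: [-3.138, 0.001, -0.17]
wrist_force: [-0.1, 0.6, -0.5]
grip_width: 0.1
grasp_force: 0.0
[[400.75815125730554, 0.0, 322.03266294293513], [0.0, 400.75815125730554, 239.92183231452466], [0.0, 0.0, 1.0]] [550.59798919 -40.59680847 393.03684409] [ 2.83591106  0.0040618  -1.74059604]
[473.80308768 -29.29261672 250.87929117] [-0.00687202  0.35440198  0.01415113  1.96422727 -0.00860058  0.82402982
 -1.73093106]
```

View pics/w1.png

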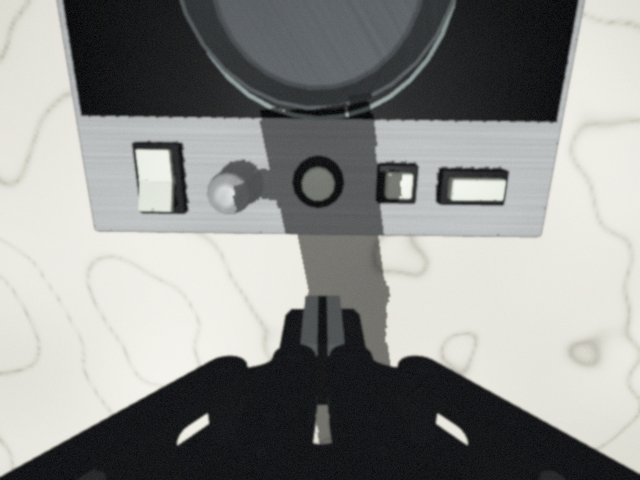

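Wrist view: rocker at (156,180) with its crease near row 181, shaker at (225,192), start at (318,184), square at (399,185), bar at (479,189), and hob near corners at (96,231) and (542,237).

```bash
cat >> h.py <<'E'
K["wrist"]=(400.758,322.033,239.922,[550.598,-40.597,393.037],[2.83591106,0.0040618,-1.74059604])
def back(n,uv,z):
    f,cx,cy,o,r=K[n]; d=R.from_euler("xyz",r).apply([(uv[0]-cx)/f,(uv[1]-cy)/f,1]); return np.array(o)+d*(z-o[2])/d[2]
E
python3 - <<'E'
from h import *
t=lambda p:((p[0]+.5)/5+249.5,(p[1]+.5)/5+234.5)
s=lambda p:((p[0]+.5)/3.8+214.5,(p[1]+.5)/3.8+194.5)
D={"start":(84,(318,184),(398,180),(514,181)),"square":(84,(399,185),(516,202),(591,125)),"bar":(84,(479,189),(627,223),(664,79)),
"crease":(78,(156,181),(163,140),(345,297)),"nl":(62,(96,231),(33,208),(309,438)),"nr":(62,(542,237),(738,327),(782,88))}
for k,(z,w,a,b) in D.items(): print(k,*[back(n,p,z)[:2].round(1) for n,p in (("wrist",w),("top",t(a)),("side",s(b)))])
# calibration check: fingertips in wrist picture
print(proj("wrist",[[474.5,-25.7,250.9],[473.8,-29.3,250.9]]))
E
```

```text
start [500.  -27.5] [499.9 -25.5] [492.5 -23.4]
square [488.7 -89.2] [487.3 -88.1] [481.8 -86.5]
bar [ 475.1 -150. ] [ 475.3 -146.8] [ 467.9 -144.8]
crease [522.9  98.4] [523.4 100.5] [519.7  98.6]
nl [488.5 169.1] [488.2 172.9] [483.1 172.1]
nr [ 418.7 -209. ] [ 418.8 -207.2] [ 414.  -203.6]
[[318.89016261 318.49355585]
 [328.13790384 318.69597963]]
```

```bash
python3 -m handwheel '[{"tx":1,"ty":3.5,"tz":0,"ax":0,"ay":0,"az":0,"gripper":0},{"tx":2,"ty":7,"tz":0,"ax":0,"ay":0,"az":0,"gripper":0},{"tx":3,"ty":10,"tz":0,"ax":0,"ay":0,"az":0,"gripper":0},{"tx":3.3,"ty":13,"tz":0,"ax":0,"ay":0,"az":0,"gripper":0},{"tx":3.3,"ty":13,"tz":-3,"ax":0,"ay":0,"az":0,"gripper":0},{"tx":3.3,"ty":13,"tz":-6,"ax":0,"ay":0,"az":0,"gripper":0},{"tx":3.3,"ty":13,"tz":-9,"ax":0,"ay":0,"az":0,"gripper":0},{"tx":3.3,"ty":13,"tz":-12,"ax":0,"ay":0,"az":0,"gripper":0},{"tx":3.3,"ty":13,"tz":-14,"ax":0,"ay":0,"az":0,"gripper":0},{"tx":3.3,"ty":13,"tz":-14,"ax":0,"ay":0,"az":0,"gripper":0},{"tx":3.3,"ty":13,"tz":-14,"ax":0,"ay":0,"az":0,"gripper":0},{"tx":3.3,"ty":13,"tz":-14,"ax":0,"ay":0,"az":0,"gripper":0}]'
python3 - <<'E'
from station import *
import cv2
f=grab_frame("wrist"); cv2.imwrite("pics/w2.png",f["img"]);g=grab_frame("side"); cv2.imwrite("pics/s2.png",cv2.resize(g["img"][195:325,215:425],None,fx=3.8,fy=3.8,interpolation=cv2.INTER_CUBIC)); print(f["origin"],f["rotation"]); print(observe()["tcp_pos"])
E
```

```text
time_s: 2.98
tcp_pos: [507.6, 96.5, 112.3]
tool_rot: [-3.141, -0.002, -0.18]
wrist_force: [0.1, 0.3, 0.5]
grip_width: -0.1
grasp_force: 0.0
[583.2819624   81.3059813  254.69903325] [ 2.83861392e+00  4.53807090e-04 -1.75142694e+00]
[507.99824376  96.99312711 112.8809662 ]
```

View pics/w2.png

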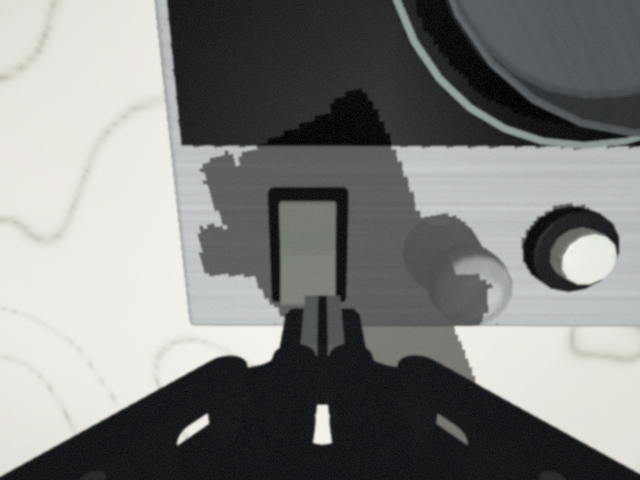

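The rocker is at columns 280–337 (centre 308) with its crease at row 252. The start button is at (588,259) and the fingertips at (322,296).

Run:
```python
from h import *
k=list(K["wrist"]);k[3]=[583.28,81.306,254.699];k[4]=[2.8386,.00045,-1.75143];K["wrist"]=tuple(k)
print("crease",back("wrist",(308,252),78),"start",back("wrist",(588,259),84),"finger ax",back("wrist",(322.5,318),112.5), "frame line", back("wrist",(323,252),78), proj("wrist",[[508,97,112.7]]))
```

```text
crease [524.32302567  98.80642452  78.        ] start [500.27141596 -25.89626568  84.        ] finger ax [507.67052211  94.99124382 112.5       ] frame line [523.06736318  91.92470063  78.        ] [[317.35324859 318.32717405]]
```

```bash
python3 -m handwheel '[{"tx":0.1,"ty":0.5,"tz":0,"ax":0,"ay":0,"az":0,"gripper":0},{"tx":0.1,"ty":0.5,"tz":-1,"ax":0,"ay":0,"az":0,"gripper":0},{"tx":0.1,"ty":0.5,"tz":-2,"ax":0,"ay":0,"az":0,"gripper":0},{"tx":0.1,"ty":0.5,"tz":-2.5,"ax":0,"ay":0,"az":0,"gripper":0},{"tx":0.1,"ty":0.5,"tz":-3,"ax":0,"ay":0,"az":0,"gripper":0},{"tx":0.1,"ty":0.5,"tz":-3.2,"ax":0,"ay":0,"az":0,"gripper":0},{"tx":0.1,"ty":0.5,"tz":-3.4,"ax":0,"ay":0,"az":0,"gripper":0},{"tx":0.1,"ty":0.5,"tz":-3.4,"ax":0,"ay":0,"az":0,"gripper":0}]'
python3 -m handwheel '[{"tx":0,"ty":0,"tz":-0.1,"ax":0,"ay":0,"az":0,"gripper":0},{"tx":0,"ty":0,"tz":-0.2,"ax":0,"ay":0,"az":0,"gripper":0},{"tx":0,"ty":0,"tz":-0.2,"ax":0,"ay":0,"az":0,"gripper":0}]'
```

```text
time_s: 3.75
tcp_pos: [506.2, 102.5, 78.0]
tool_rot: [3.141, 0.003, -0.179]
wrist_force: [-6.1, 1.1, 12.9]
grip_width: 0.1
grasp_force: 6.9
time_s: 4.0
tcp_pos: [506.3, 102.5, 77.8]
tool_rot: [3.141, 0.002, -0.179]
wrist_force: [-9.0, 0.4, 32.6]
grip_width: -0.0
grasp_force: 15.9
```

```bash
python3 -m handwheel '[{"tx":0,"ty":0,"tz":2,"ax":0,"ay":0,"az":0,"gripper":0},{"tx":0,"ty":0,"tz":5,"ax":0,"ay":0,"az":0,"gripper":0},{"tx":0,"ty":0,"tz":9,"ax":0,"ay":0,"az":0,"gripper":0},{"tx":-0.5,"ty":-3,"tz":11,"ax":0,"ay":0,"az":0,"gripper":0},{"tx":-1,"ty":-7,"tz":11,"ax":0,"ay":0,"az":0,"gripper":0},{"tx":-1.5,"ty":-11,"tz":11,"ax":0,"ay":0,"az":0,"gripper":0},{"tx":-2,"ty":-15,"tz":11,"ax":0,"ay":0,"az":0,"gripper":0},{"tx":-2.5,"ty":-19,"tz":11,"ax":0,"ay":0,"az":0,"gripper":0},{"tx":-3,"ty":-22,"tz":11,"ax":0,"ay":0,"az":0,"gripper":0},{"tx":-3.4,"ty":-25,"tz":11,"ax":0,"ay":0,"az":0,"gripper":0},{"tx":-3.4,"ty":-25,"tz":8,"ax":0,"ay":0,"az":0,"gripper":0},{"tx":-3.4,"ty":-25,"tz":5,"ax":0,"ay":0,"az":0,"gripper":0}]'
python3 -m handwheel '[{"tx":0,"ty":0,"tz":-1.3,"ax":0,"ay":0,"az":0,"gripper":0},{"tx":0,"ty":0,"tz":-1.3,"ax":0,"ay":0,"az":0,"gripper":0},{"tx":0,"ty":0,"tz":-1.3,"ax":0,"ay":0,"az":0,"gripper":0}]'
python3 - <<'E'
from station import *
import cv2
f=grab_frame("wrist"); cv2.imwrite("pics/w3.png",f["img"]);g=grab_frame("side"); cv2.imwrite("pics/s3.png",cv2.resize(g["img"][195:325,215:425],None,fx=3.8,fy=3.8,interpolation=cv2.INTER_CUBIC)); print(f["origin"],f["rotation"]); print(observe()["tcp_pos"])
E
```

```text
time_s: 5.0
tcp_pos: [475.0, -151.6, 125.8]
tool_rot: [3.14, -0.006, -0.185]
wrist_force: [0.8, -0.2, -0.5]
grip_width: -0.5
grasp_force: 0.0
time_s: 5.25
tcp_pos: [473.4, -148.0, 111.8]
tool_rot: [3.141, 0.001, -0.179]
wrist_force: [0.0, -0.1, 0.6]
grip_width: 0.0
grasp_force: 0.0
[ 549.50153888 -163.08742033  253.9287538 ] [ 2.83572815e+00  1.18943615e-04 -1.75049992e+00]
[ 474.63181055 -148.0078682   113.12579284]
```

View pics/w3.png

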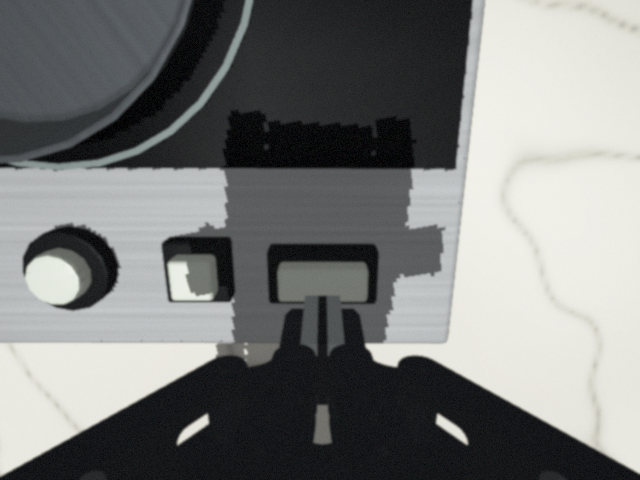

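View pics/s3.png

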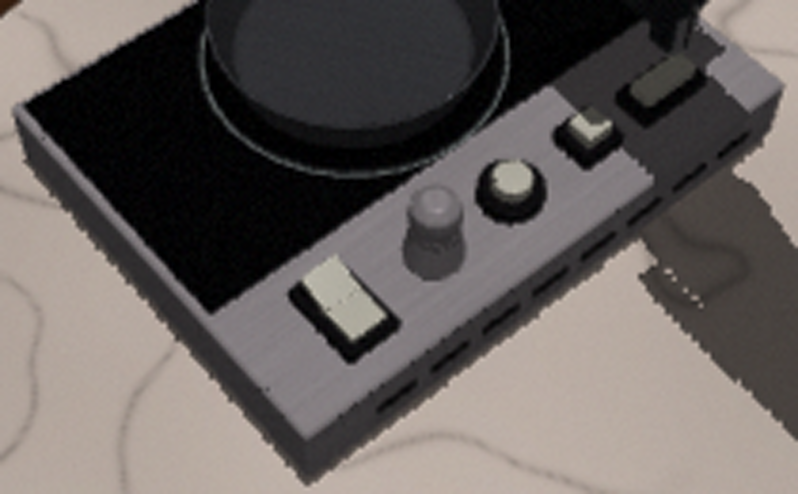

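The side view shows the rocker tipped over and the shaker unmoved. In the wrist view the bar top is centred at about (323,282), in line with the fingers, and start is at (54,277).

```bash
python3 - <<'E'
from h import *
k=list(K["wrist"]);k[3]=[549.5,-163.087,253.93];k[4]=[2.83573,.00012,-1.7505];K["wrist"]=tuple(k)
print("bar",back("wrist",(323,282),84),"start",back("wrist",(54,277),84),"finger",back("wrist",(322.5,318),112.5))
E
python3 -m handwheel '[{"tx":0.1,"ty":0,"tz":-1,"ax":0,"ay":0,"az":0,"gripper":0},{"tx":0.1,"ty":0,"tz":-2,"ax":0,"ay":0,"az":0,"gripper":0},{"tx":0.1,"ty":0,"tz":-2.5,"ax":0,"ay":0,"az":0,"gripper":0},{"tx":0.1,"ty":0,"tz":-3,"ax":0,"ay":0,"az":0,"gripper":0},{"tx":0.1,"ty":0,"tz":-3.2,"ax":0,"ay":0,"az":0,"gripper":0},{"tx":0.1,"ty":0,"tz":-3.4,"ax":0,"ay":0,"az":0,"gripper":0},{"tx":0.1,"ty":0,"tz":-3.6,"ax":0,"ay":0,"az":0,"gripper":0},{"tx":0.1,"ty":0,"tz":-3.6,"ax":0,"ay":0,"az":0,"gripper":0},{"tx":0.1,"ty":0,"tz":-3.6,"ax":0,"ay":0,"az":0,"gripper":0}]'
```

```text
bar [ 476.66212011 -150.28630636   84.        ] start [501.12510352 -29.48806583  84.        ] finger [ 473.76158807 -149.49802488  112.5       ]
time_s: 6.1
tcp_pos: [474.5, -147.6, 77.7]
tool_rot: [-3.142, -0.0, -0.179]
wrist_force: [-3.8, 1.9, 17.6]
grip_width: -0.0
grasp_force: 8.4
```

```bash
python3 -m handwheel '[{"tx":0,"ty":0,"tz":2,"ax":0,"ay":0,"az":0,"gripper":0},{"tx":0,"ty":0,"tz":4,"ax":0,"ay":0,"az":0,"gripper":0},{"tx":1,"ty":4,"tz":5,"ax":0,"ay":0,"az":0,"gripper":0},{"tx":2,"ty":8,"tz":5,"ax":0,"ay":0,"az":0,"gripper":0},{"tx":2.5,"ty":12,"tz":5,"ax":0,"ay":0,"az":0,"gripper":0},{"tx":2.5,"ty":12,"tz":4,"ax":0,"ay":0,"az":0,"gripper":0},{"tx":2.5,"ty":12,"tz":3.6,"ax":0,"ay":0,"az":0,"gripper":0},{"tx":2.5,"ty":12,"tz":3.6,"ax":0,"ay":0,"az":0,"gripper":0},{"tx":2.5,"ty":12,"tz":3.6,"ax":0,"ay":0,"az":0,"gripper":0}]'
python3 - <<'E'
from station import *
import cv2
f=grab_frame("wrist");g=grab_frame("side")
cv2.imwrite("pics/w4.png",cv2.hconcat([f["img"][120:420,120:520],cv2.resize(g["img"][195:325,215:425],(400,300))])); print(f["origin"],f["rotation"]); print(observe()["tcp_pos"])
E
```

```text
time_s: 6.85
tcp_pos: [499.2, -29.3, 112.0]
tool_rot: [3.14, 0.001, -0.181]
wrist_force: [0.2, -0.4, 0.2]
grip_width: 0.1
grasp_force: 0.0
[575.18027882 -44.41982744 254.18718986] [ 2.83608214e+00 -8.78885919e-04 -1.75230400e+00]
[499.58631101 -29.54105472 112.41668614]
```

View pics/w4.png

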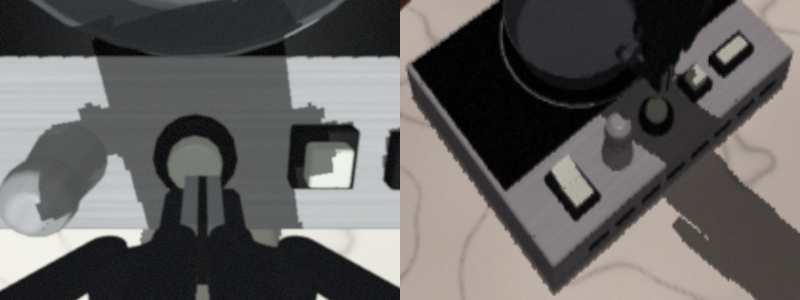

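The bar is visibly down and the square key is up. The start button is at about column 314 and the fingers at 322, so I'll shift +3 mm in y and press.

```bash
python3 -m handwheel '[{"tx":0.1,"ty":0.3,"tz":-1,"ax":0,"ay":0,"az":0,"gripper":0},{"tx":0.1,"ty":0.3,"tz":-2,"ax":0,"ay":0,"az":0,"gripper":0},{"tx":0.1,"ty":0.3,"tz":-2.5,"ax":0,"ay":0,"az":0,"gripper":0},{"tx":0.1,"ty":0.3,"tz":-3,"ax":0,"ay":0,"az":0,"gripper":0},{"tx":0.1,"ty":0.3,"tz":-3.2,"ax":0,"ay":0,"az":0,"gripper":0},{"tx":0.1,"ty":0.3,"tz":-3.4,"ax":0,"ay":0,"az":0,"gripper":0},{"tx":0.1,"ty":0.3,"tz":-3.6,"ax":0,"ay":0,"az":0,"gripper":0},{"tx":0.1,"ty":0.3,"tz":-3.6,"ax":0,"ay":0,"az":0,"gripper":0},{"tx":0.1,"ty":0.3,"tz":-3.6,"ax":0,"ay":0,"az":0,"gripper":0}]'
```

```text
time_s: 7.7
tcp_pos: [500.1, -25.0, 77.8]
tool_rot: [3.141, 0.0, -0.179]
wrist_force: [-5.0, -1.0, 19.0]
grip_width: 0.2
grasp_force: 9.4
```

It's at the hard stop with 19 N, so the button is home. I'll lift clear and check.

```bash
python3 -m handwheel '[{"tx":0,"ty":0,"tz":2,"ax":0,"ay":0,"az":0,"gripper":0},{"tx":0,"ty":0,"tz":5,"ax":0,"ay":0,"az":0,"gripper":0},{"tx":0,"ty":0,"tz":9,"ax":0,"ay":0,"az":0,"gripper":0},{"tx":0,"ty":0,"tz":13,"ax":0,"ay":0,"az":0,"gripper":0},{"tx":-3,"ty":0,"tz":15,"ax":0,"ay":0,"az":0,"gripper":0},{"tx":-3,"ty":0,"tz":15,"ax":0,"ay":0,"az":0,"gripper":0},{"tx":-3,"ty":0,"tz":15,"ax":0,"ay":0,"az":0,"gripper":0},{"tx":-3,"ty":0,"tz":15,"ax":0,"ay":0,"az":0,"gripper":0}]'
python3 - <<'E'
from station import *
import cv2
f=grab_frame("wrist");g=grab_frame("side")
cv2.imwrite("pics/w5.png",cv2.hconcat([cv2.resize(f["img"],(400,300)),cv2.resize(g["img"][195:325,215:425],(400,300))]))
E
```

```text
time_s: 8.37
tcp_pos: [471.0, -24.7, 226.2]
tool_rot: [-3.141, -0.001, -0.179]
wrist_force: [-0.4, 0.1, -0.2]
grip_width: -0.2
grasp_force: 0.0
```

View pics/w5.png

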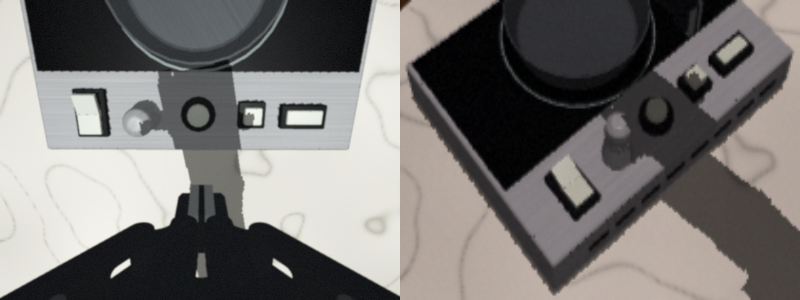

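The rocker at (90,112) is on, the bar at (303,117) is down, the start button at (199,114) is released, the square key is up, the shaker and pan haven't moved, and the arm is clear.

```bash
python3 -c "from station import *; print(job_done())"
```

```text
the job is handed in; nothing more can be done
None
```

The job is handed in at about 8.5 s: rocker tipped on, bar key down, start button pressed home and released; in the last pictures the square key is up, the pan and shaker have not moved and the arm is clear (no verdict was returned).

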